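Close a dowelled frame joint with the bar clamp, then release it

TASK

Squeeze the bar clamp's trigger stroke by stroke until the wooden rail is pressed fully home against the upright post with no gap left, squeezing gently at the end so that the wood is not dented, and press the rail only with the clamp. Then let go of the trigger, hold the release lever lightly down and slide the jaw all the way back to its end stop, leaving the rail seated and everything else on the bench alone.

Things in the scene. Friction and masses are not known exactly. Their poses are not given: they have to be found in the camera images.
- clamp: Bench-mounted bar clamp on a 400 x 150 x 12 mm plywood base, fixed. Origin on the bench top below where the sliding jaw's reference point is when home. x axis: along the horizontal steel bar (top at 85 mm, small cross ridges), from the home end-stop collar towards the work and the fixed jaw; z up. Under the bar: a dark upright post (x 219 to 249 mm) against the fixed jaw, and the rail.
- jaw (a joint): Travel of the sliding jaw along clamp +x, m: 0 = home against the end-stop collar, at most 0.10. It slides forward with 2 to 6 N; beyond about 15 mm a ratchet (5.5 mm steps) stops it sliding back unless the release lever is held down and the trigger let go; then it slides back with about 3 N (slowly; damped).
- squeeze (a point): On the sliding jaw, midway between the black handle's rear face (29 mm behind) and the green trigger's front face at rest (29 mm ahead), height 130 mm; moves with the jaw. Handle and trigger stand up side by side along clamp x, 22 mm wide, above the black housing (top 108 mm) to 150 mm: straddle both from above, fingers closing along clamp x; 58 mm over the outsides at rest, 30 mm squeezed.
- trigger (a joint): Green trigger angle, rad: 0 = rest, 0.31 = squeezed fully back to the handle. Sprung (2 to 3 N). The first few mm do nothing, then the whole jaw, handle too, is driven forward, about 16 mm in a full free stroke of 28 mm. When let go the trigger springs back; the jaw stays (or falls back up to one ratchet step). On the work the jaw presses with about 0.8 to 1.3 times the squeeze.
- release (a joint): Release lever angle, rad: 0 = up, 0.22 = fully down. It clicks up to 0.10 by itself as the ratchet passes ridges; the ratchet is fully out above 0.12 (7 mm at lever_pad). Sprung: 1.5 N at first, about 5 N fully down.
- lever_pad (a point): Where the green release lever is pressed down: on its top, 67 mm behind squeeze (clamp -x), height 104 mm at rest, sinking about 12 mm fully pressed. The flat plate, 26 mm wide, runs 25 mm ahead of this point to the housing and 12 mm behind it to a lip 11 mm high at its rear end; a fingertip resting on the plate can draw the jaw back by this lip.
- lever_plate: The same green lever plate with its lip (origin on the lever's pivot inside the housing). It bends if loaded with more than 35 N.
- rail (a joint): How far the wooden rail is pressed in on its dowels, m: 0.014 = tight against the upright post, no gap; at the start a gap of 6 to 14 mm is open. Tight fit: it moves only under about 15 N and stays where it is left. The rail's near end, which the jaw presses, is at clamp x = 0.115 + this value.
- rail_end (a point): Top edge, mid-width, of the rail's near end face, height 56 mm. Rail: light wood, 90 mm long along the clamp, 80 mm wide, 44 mm tall, lying under the bar.
- rail_block: The same wooden rail (origin at bench height under its near end).
- jaw_pad: Jaw plate of the sliding jaw with rubber face, 50 mm wide, hanging down in front of the housing; origin: the jaw's reference point at bench height (clamp x = joint jaw); the pressing face is 50 mm ahead of it. Pressing the rail with more than 40 N dents it. The housing reaches from 45 mm behind to 36 mm ahead of this point, 42 mm wide.
- spare_rail: Bystander: loose spare rail, light wood block 90 x 60 x 44 mm; leave alone.
- sanding_block: Bystander: cork sanding block 100 x 55 x 28 mm; leave alone.
- mallet: Bystander: wooden mallet, head 60 x 110 x 60 mm, 0.2 m long; leave alone.
- glue_bottle: Bystander: white bottle with yellow cap, 56 mm across, 150 mm tall; leave alone.
- dowel_box: Bystander: blue two-compartment tray 110 x 80 x 40 mm; leave alone.
- screwdriver: Bystander: screwdriver lying on the bench; leave alone.
- wrench: Bystander: steel wrench lying on the bench; leave alone.
- pencil_tin: Bystander: grey tin, 70 mm across, 90 mm tall; leave alone.

How it is judged:
On the way, in this order (a step that is already met when the one before it is completed fails the run):
1. the rail is pressed home while the trigger is being squeezed (value of joint rail above 0.0125 m and value of joint trigger above 0.03 rad), for 0.05 s.
2. with the release lever held down, the jaw is on its way back (value of joint release above 0.12 rad and value of joint jaw below 0.055 m), for 0.05 s.
At the end, for the whole second after the job is handed in: The rail is home against the post (gap at most 1.5 mm, joint rail above 0.0125), the sliding jaw is back within 6 mm of its end stop and at rest, and trigger and release lever are let go (both below 0.03 rad) (value of joint rail above 0.0125 m and value of joint jaw below 0.006 m and value of joint each of trigger, release below 0.03 rad and velocity of joint jaw between -0.01 and 0.01 m/s); the robot touches nothing.
It fails at once if the jaw presses the work with more than 40 N and dents it (contact force between jaw_pad and anything else above 40 N).
It fails at once if the release lever is loaded with more than 35 N (contact force between lever_plate and anything else above 35 N).
It fails at once if the rail is pushed by the robot instead of the clamp (contact force between any of the fingers, the arm and rail_block above 4 N).
It fails at once if a bystander is moved by more than 30 mm (distance of any of spare_rail, sanding_block, mallet, glue_bottle, dowel_box, screwdriver, wrench, pencil_tin from where it was at the start of the episode above 0.03 m).
It also fails if it takes over 67 s, if anything falls off the work surface, if the arm or the gripper's body presses on something with over 40 N, if the wrist force passes 120 N, or if a joint passes its speed limit or range.

ROBOT

A 6-joint arm with a two-finger parallel gripper is mounted at the origin on the work surface. World frame = base frame: x ahead of the robot, y to its left, z up, the work surface at z = 0. Lengths are in m, angles in rad, forces in N, time in s.
With the tool pointing down it reaches from about 0.275 to 0.85 m from the base axis. Payload 5.2 kg.
Tool frame: the origin (TCP) lies on the centre line of the jaws, within the pads' length; the fingertips stand 8 mm ahead of it and the grasp point (between the pads) lies 11 mm behind it (arm.tips_ahead is the distance from the TCP to the fingertips, in m); z points along the fingers, x is the direction in which the jaws open and shut, and the axes are right-handed (so a half turn about z gives the same grasp; the last joint's range is limited). The gripper opens to 85 mm and grips with 20 to 120 N. Pads are 22 mm wide; open, the fingers measure 114 mm over their backs; the gripper's body (76 mm by 85 mm) begins 54 mm behind the grasp point. The pads swing forward as they close: fully open they stand 13 mm farther back than shut.
Start: joints at [0.947, 0.259, 1.535, -0, 1.348, -0.203], TCP at [0.225, 0.502, 0.239] pointing down, gripper open.
Joint ranges: [-3.14, 3.14], [-0.91, 2.08], [0.19, 2.58], [-1.22, 4.36], [0.22, 2.71], [-3.12, 3.12]. Speed limits (rad/s): [2.57, 2.57, 3.14, 3.14, 3.14, 3.14].

INTERFACE

Orientations are given as a 3x3 rotation matrix whose columns are the frame's x, y, z axes.
In Python, from workcell import arm, eyes, workorder gives the robot as it stands.
- The arm moves only by the shell command python3 -m inch 'ROWS' [FORCE]. ROWS is JSON, one flat list of numbers, 7 for each row, row after row: the shift along the tool's x, y, z in cm, then the turn, a rotation vector about the tool's x, y, z in degrees, then the opening, from -1 (shut) to 1 (fully open). In form: [tx, ty, tz, rx, ry, rz, hand, tx, ty, tz, rx, ry, rz, hand, ...]. A call has 1 to 10 rows; each row is the pose to reach, as a shift and turn from the pose measured when the call began, along the tool's axes at that moment; what a row does not reach only later rows make up. A row lasts 1/12 s, in which the tool goes at most 41.7 mm and 7.16 degrees, less where a joint would pass 70% of its speed; a pose out of reach is approached as far as the arm can. A call with a gripper value outside its range is refused whole. The fingers move at their own pace and stop on an object; FORCE is the grip in N (left out, the last holds). Time passes only in rows, so rows that repeat a pose let the fingers close. It gives the time, the measured TCP pose, the force and the opening at its end, in the units of the state.
- arm.read_state(): the state, without advancing time (a new reading comes with each control period).
- eyes.get_image(name): name is "side" or "top" or "wrist"; returns the picture (480x640x3 uint8, red, green, blue); there is no depth.
- eyes.camera_model(name): a dict with "vertical_fov" (degrees; the focal length in pixels is half the picture's height over the tangent of half this angle, whatever the lens; pixels are square), "cx", "cy" (the principal point, pixels), "R" (3x3) and "t" (3): a world point X has camera coordinates R X + t. Camera axes: x right, y down, z forward; pixel columns grow to the right and rows downward; lengths in m; the calibration is good to about 2 mm. The wrist camera is an equidistant fisheye: a pixel r from the principal point sees the ray r / f radians off the axis. A picture is of the moment at which its call begins: read the wrist's pose just before it. camera_model takes no time and is no camera call; for the wrist camera it gives the pose at the moment of the call.
- workorder.job_done(): hands the job in, once; it reports no verdict.
The state is a dict: "clock": time; "joint_positions": joint angles; "joint_velocities": joint speeds; "joint_efforts": joint torques, N m; "tool_pos": TCP position; "tcp_rot": TCP orientation; "force": force on the tool from outside, world axes, zero at the start; "ft_torque": the same for the moment, N m; "width": opening from 0.0 (shut) to 1.0 (fully open).
Only numpy, scipy, OpenCV 4.12 (cv2) and the standard library are available. Lean on these libraries where they do the work, as an engineer would, in place of code of your own. Each camera call takes 0.05 s, during which the arm holds its last target.

## Working session

There is one attempt and no reset: what is moved stays moved. The work goes in short steps, Python scripts to look and compute and a shell command to move; the robot and the scene stay as the last step left them, time stands still between calls to the robot, and variables do not carry over. Pictures are saved under pics/ and viewed, and the job is handed in when it is done.

```bash
mkdir -p pics; ls
python3 - <<'E'
from workcell import arm, eyes, workorder
import cv2
for n in ["side","top","wrist"]:
    m=eyes.camera_model(n); print(n,m)
    cv2.imwrite(f"pics/{n}0.png",eyes.get_image(n)[:,:,::-1])
print(arm.read_state(), arm.tips_ahead)
E
```

```text
pics
side {'vertical_fov': 46.60399613404986, 'cx': 326.18898564435676, 'cy': 236.3535836539792, 'R': array([[ 0.91211035, -0.40957603, -0.01738332],
       [-0.31295583, -0.66829827, -0.67486004],
       [ 0.26478926,  0.62098704, -0.73774097]]), 't': array([-0.53403347,  0.22309773,  1.44318145])}
top {'vertical_fov': 50.89730014796652, 'cx': 309.6727692757459, 'cy': 241.6615113003606, 'R': array([[ 2.47472545e-02, -9.99688650e-01,  3.19008626e-03],
       [-9.90020266e-01, -2.49505128e-02, -1.38698754e-01],
       [ 1.38735165e-01,  2.74163315e-04, -9.90329480e-01]]), 't': array([-0.05588277,  0.58871085,  1.30326449])}
wrist {'vertical_fov': 65.70646984690485, 'cx': 327.84704940948745, 'cy': 244.39736467302745, 'R': array([[ 4.08543845e-01,  9.12738319e-01, -8.29296904e-04],
       [ 8.77365317e-01, -3.92459989e-01,  2.76052998e-01],
       [ 2.51638683e-01, -1.13507349e-01, -9.61142058e-01]]), 't': array([-0.54895256, -0.03590844,  0.37764224])}
{'clock': 0.15, 'joint_positions': array([ 9.47213845e-01,  2.59188621e-01,  1.53582365e+00,  5.07402176e-06,
        1.34799829e+00, -2.02808790e-01]), 'joint_velocities': array([ 0.00101399, -0.00216046, -0.00408893,  0.00063134, -0.00093324,
        0.00050068]), 'joint_efforts': array([ 2.20398084e-03, -4.46382236e+01, -2.90820569e+01, -2.66753796e-04,
        8.07409175e-03, -4.85670819e-05]), 'tool_pos': array([0.22440723, 0.50171261, 0.23866188]), 'tcp_rot': array([[ 4.08467230e-01,  9.12772606e-01, -8.32000056e-04],
       [ 9.12771930e-01, -4.08467974e-01, -1.14815553e-03],
       [-1.38785029e-03, -2.90442390e-04, -9.99998995e-01]]), 'force': array([-0.90061118, -0.12110128,  0.25618907]), 'ft_torque': array([-0.05313444,  0.01843556,  0.04102834]), 'width': 0.9973774791375353} 0.008
```

View pics/side0.png

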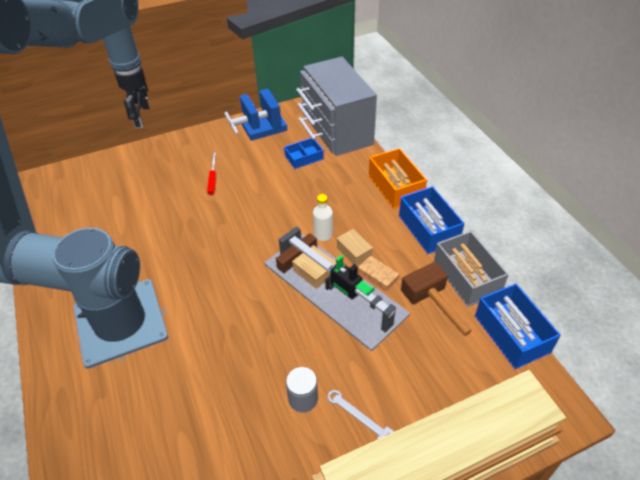

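View pics/top0.png

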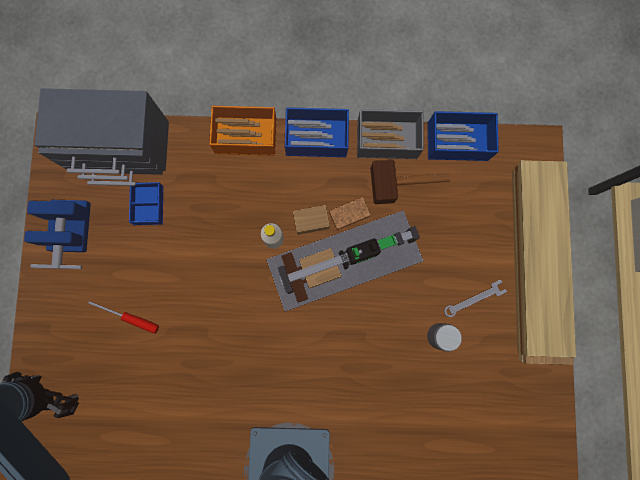

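View pics/wrist0.png

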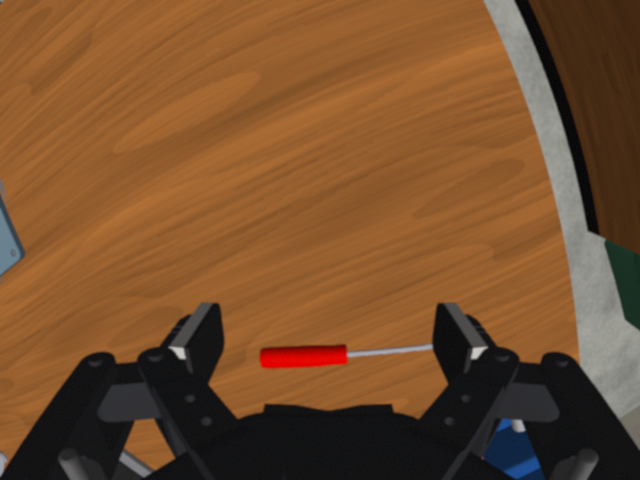

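The top view shows the clamp's grey base spanning about (268,212)–(422,308), with the collar end on the right (412,235), the post and fixed jaw on the left (290,280) and the green release lever at (388,242). Next I'll zoom in and measure.

```bash
cat > h.py <<'E'
import numpy as np, cv2
from workcell import arm, eyes, workorder
def ray(m,u,v,fish=False):
    f=240/np.tan(np.radians(m['vertical_fov']/2))
    d=np.array([(u-m['cx'])/f,(v-m['cy'])/f,1.0])
    if fish:
        r=np.hypot(d[0],d[1]); d=np.array([d[0]/r*np.sin(r),d[1]/r*np.sin(r),np.cos(r)]) if r>1e-9 else d
    R=m['R']; return -R.T@m['t'], R.T@d
def onz(m,u,v,z,fish=False):
    o,d=ray(m,u,v,fish); return o+d*(z-o[2])/d[2]
def proj(m,X,fish=False):
    c=m['R']@np.asarray(X)+m['t']; f=240/np.tan(np.radians(m['vertical_fov']/2))
    if fish:
        r=np.hypot(c[0],c[1]); a=np.arctan2(r,c[2]); return np.array([m['cx']+f*a*c[0]/r,m['cy']+f*a*c[1]/r])
    return np.array([m['cx']+f*c[0]/c[2],m['cy']+f*c[1]/c[2]])
E
python3 - <<'E'
from h import *
im=cv2.imread('pics/top0.png')
c=im[195:325,250:440]; cv2.imwrite('pics/topc.png',cv2.resize(c,None,fx=4.2,fy=4.2,interpolation=cv2.INTER_CUBIC))
c=cv2.imread('pics/side0.png')[180:360,250:430]; cv2.imwrite('pics/sidec.png',cv2.resize(c,None,fx=3.3,fy=3.3,interpolation=cv2.INTER_CUBIC))
m=eyes.camera_model('top')
# base mask: greyish mid
hsv=cv2.cvtColor(im,cv2.COLOR_BGR2HSV)
mask=((hsv[:,:,1]<60)&(hsv[:,:,2]>70)).astype(np.uint8)*255
roi=np.zeros_like(mask); roi[200:320,255:435]=mask[200:320,255:435]
roi=cv2.morphologyEx(roi,cv2.MORPH_OPEN,np.ones((3,3)))
cs,_=cv2.findContours(roi,cv2.RETR_EXTERNAL,cv2.CHAIN_APPROX_NONE)
p=np.concatenate([k[:,0] for k in cs if cv2.contourArea(k)>40])
w=np.array([onz(m,u,v,.012)[:2] for u,v in p],np.float32)
r=cv2.minAreaRect(w); print(r, cv2.boxPoints(r))
E
```

```text
((0.5848476886749268, -0.12179751694202423), (0.23077824711799622, 0.39785531163215637), 21.155935287475586) [[ 0.40544116  0.02207795]
 [ 0.54903007 -0.34896258]
 [ 0.7642542  -0.26567298]
 [ 0.6206653   0.10536754]]
```

View pics/topc.png

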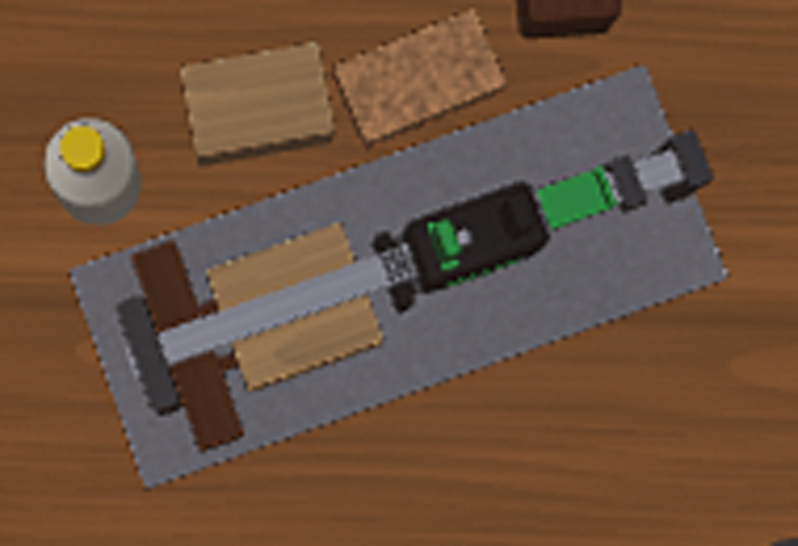

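View pics/sidec.png

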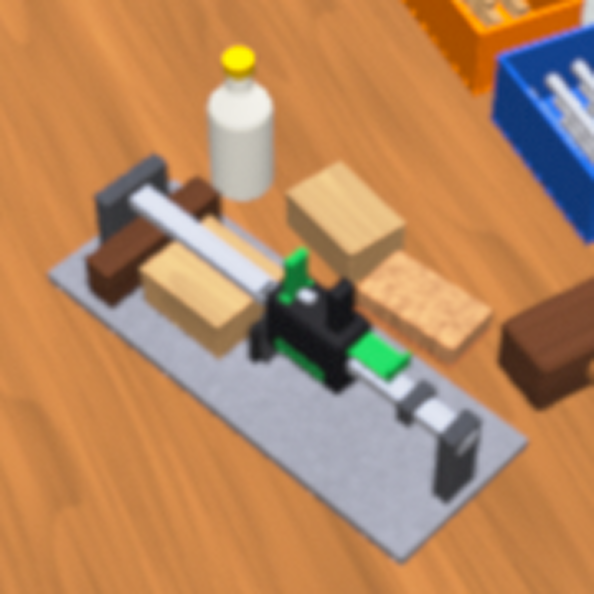

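Run:
```python
from h import *
m=eyes.camera_model('top'); s=eyes.camera_model('side')
T=lambda u,v,z: onz(m,(u+.5)/4.2+250-.5,(v+.5)/4.2+195-.5,z)
S=lambda u,v,z: onz(s,(u+.5)/3.3+250-.5,(v+.5)/3.3+180-.5,z)
c=[T(*p,.012) for p in [(147,487),(726,273),(643,67),(72,270)]]
c2=[S(*p,.012) for p in [(48,272),(402,560),(528,440)]]
for q in c: print('T',q.round(4))
for q in c2: print('S',q.round(4))
d=c[0]-c[1]+c[3]-c[2]; d/=np.linalg.norm(d); print('dir',d, np.degrees(np.arctan2(d[1],d[0])))
n=np.array([-d[1],d[0],0])
mid=sum(c)/4; print('mid',mid)
def cl(X): return ((X-mid)@d, (X-mid)@n)
for nm,q in dict(barL=T(168,346,.085),barR=T(660,168,.085),trig=T(443,243,.15),handle=T(517,215,.15),lip=T(606,187,.11),railnear1=T(382,343,.056),railfar=T(250,388,.056),postF=T(243,437,.07),coll=T(625,182,.09)).items(): print(nm,q.round(4),np.round(cl(q),4))
for nm,q in dict(trig=S(297,252,.15),handle=S(342,285,.15),lip=S(398,362,.11)).items(): print(nm,q.round(4),np.round(cl(q),4))
```

```text
T [0.4064 0.0212 0.012 ]
T [ 0.5525 -0.3482  0.012 ]
T [ 0.6867 -0.2947  0.012 ]
T [0.5439 0.0739 0.012 ]
S [0.4065 0.0238 0.012 ]
S [ 0.5502 -0.3495  0.012 ]
S [ 0.6883 -0.2955  0.012 ]
dir [-0.36454694  0.93118501  0.        ] 111.37970348377732
mid [ 0.54739734 -0.1369693   0.012     ]
barL [0.4914 0.0077 0.085 ] [ 0.1552 -0.0006]
barR [ 0.6085 -0.2916  0.085 ] [-0.1662 -0.0005]
trig [ 0.5508 -0.1527  0.15  ] [-0.0159  0.0026]
handle [ 0.5683 -0.1956  0.15  ] [-0.0622  0.0019]
lip [ 0.5921 -0.2541  0.11  ] [-0.1254  0.0011]
railnear1 [ 0.4986 -0.1241  0.056 ] [0.0298 0.0407]
railfar [ 0.4687 -0.0427  0.056 ] [0.1164 0.039 ]
postF [ 0.438  -0.0392  0.07  ] [0.1309 0.0662]
coll [ 0.5985 -0.2691  0.09  ] [-0.1417  0.0006]
trig [ 0.557  -0.1516  0.15  ] [-0.0171 -0.0036]
handle [ 0.5736 -0.1948  0.15  ] [-0.0634 -0.0033]
lip [ 0.5938 -0.2495  0.11  ] [-0.1217 -0.0022]
```

```bash
cat >> h.py <<'E'
from scipy.spatial.transform import Rotation as Ro
D=np.array([-0.36454694,0.93118501,0]); N=np.array([-D[1],D[0],0]); MID=np.array([0.54739734,-0.1369693,0])
def W(a,b,z): # a along clamp rel MID, b lateral
    return MID+a*D+b*N+np.array([0,0,z])
RS=np.column_stack([-D, np.cross([0,0,-1],-D),[0,0,-1]])   # tool x = -D, down
def rows(p,R=RS):
    s=arm.read_state(); T=s['tcp_rot']
    print('shift cm',(T.T@(np.asarray(p)-s['tool_pos'])*100).round(2),'rot deg',np.degrees(Ro.from_matrix(T.T@R).as_rotvec()).round(2))
def st():
    s=arm.read_state(); q=s['tool_pos']-MID
    print('t',round(s['clock'],2),'a',round(q@D*1000,1),'b',round(q@N*1000,1),'z',round(s['tool_pos'][2]*1000,1),'F(along,lat,z)',np.round([s['force']@D,s['force']@N,s['force'][2]],1),'w mm',round(s['width']*85,1),'j',s['joint_positions'].round(2))
E
python3 -c "
from h import *
rows(W(-.04,0,.26))"
```

```text
shift cm [-47.91  58.42  -2.08] rot deg [9.0000e-02 6.0000e-02 1.3451e+02]
```

```bash
python3 -m inch '[-24,29.2,-2.1,0,0,67,1,-24,29.2,-2.1,0,0,67,1,-24,29.2,-2.1,0,0,67,1,-24,29.2,-2.1,0,0,67,1,-24,29.2,-2.1,0,0,67,1,-24,29.2,-2.1,0,0,67,1,-24,29.2,-2.1,0,0,67,1,-24,29.2,-2.1,0,0,67,1,-24,29.2,-2.1,0,0,67,1,-24,29.2,-2.1,0,0,67,1]' 20
python3 -c "
from h import *
rows(W(-.04,0,.26));st()"
```

```text
clock: 0.98
tool_pos: [0.396, 0.1577, 0.2603]
tcp_rot: [[0.999, -0.032, 0.001], [-0.032, -0.999, -0.004], [0.002, 0.004, -1.0]]
force: [0.7, -0.4, 0.6]
width: 1.0
shift cm [17.65 32.64  0.19] rot deg [ 0.15 -0.21 66.79]
t 0.98 a 329.6 b 33.6 z 260.3 F(along,lat,z) [-0.6 -0.5  0.6] w mm 85.0 j [ 0.12  0.02  1.77 -0.    1.36  0.15]
```

```bash
python3 -m inch '[17.6,32.6,0.2,0,0,66.8,1,17.6,32.6,0.2,0,0,66.8,1,17.6,32.6,0.2,0,0,66.8,1,17.6,32.6,0.2,0,0,66.8,1,17.6,32.6,0.2,0,0,66.8,1,17.6,32.6,0.2,0,0,66.8,1,17.6,32.6,0.2,0,0,66.8,1,17.6,32.6,0.2,0,0,66.8,1,17.6,32.6,0.2,0,0,66.8,1,17.6,32.6,0.2,0,0,66.8,1]' 
python3 -c "
from h import *
rows(W(-.04,0,.26));st()
cv2.imwrite('pics/w1.png',eyes.get_image('wrist')[:,:,::-1])
np.save('w1.npy',eyes.camera_model('wrist'),allow_pickle=True)
m=eyes.camera_model('wrist')
for nm,X in dict(sq=W(-.04,0,.13),o=W(-.04,0,0),trigtop=W(-.011,0,.15),hand=W(-.069,0,.15),pad=W(-.107,0,.104)).items(): print(nm,proj(m,X,True).round(1))"
```

```text
clock: 1.82
tool_pos: [0.5636, -0.1808, 0.2583]
tcp_rot: [[0.354, -0.935, 0.002], [-0.935, -0.354, -0.007], [0.007, 0.001, -1.0]]
force: [0.2, 0.9, 0.5]
width: 0.999
shift cm [-0.67 -0.08 -0.17] rot deg [ 0.05 -0.4  -0.66]
t 1.82 a -46.7 b 0.9 z 258.3 F(along,lat,z) [ 0.8 -0.5  0.5] w mm 84.9 j [-0.5   0.32  1.4  -0.01  1.41  0.71]
sq [321.4 236.2]
o [323.1 205. ]
trigtop [278.5 244.3]
hand [363.7 243.3]
pad [404.8 227.1]
```

View pics/w1.png

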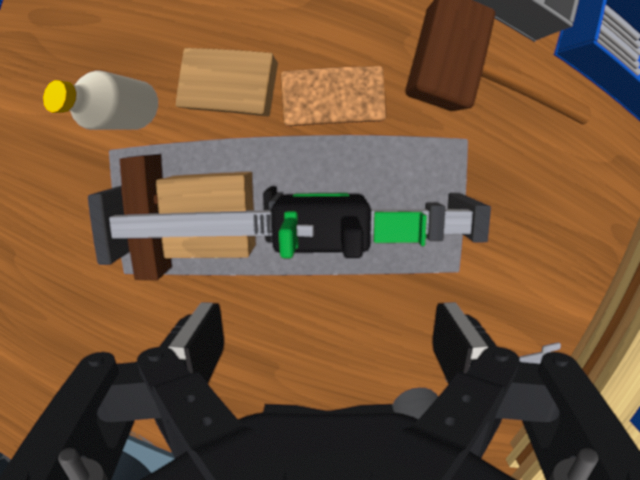

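Run:
```python
from h import *
im=cv2.imread('pics/w1.png'); m=np.load('w1.npy',allow_pickle=True).item()
c=cv2.resize(im[170:280,230:450],None,fx=3.6,fy=3.6,interpolation=cv2.INTER_CUBIC)
def dot(X,col):
    u=proj(m,X,True); p=((u-[230,170]+.5)*3.6-.5).round().astype(int); cv2.circle(c,tuple(int(v) for v in p),2,col,-1)
for b in (-.011,.011):
  for z in (.15,.108):
    dot(W(-.011,b,z),(0,0,255)); dot(W(-.069,b,z),(255,255,0))
for b in (-.013,.013):
    dot(W(-.119,b,.104),(255,0,255)); dot(W(-.082,b,.104),(255,0,255))
print(m['R'],-m['R'].T@m['t'])
cv2.imwrite('pics/w1c.png',c)
```

```text
[[ 0.35415025 -0.93518387  0.0029557 ]
 [-0.89849415 -0.33937596  0.27844608]
 [-0.25939519 -0.10126743 -0.96044731]] [ 0.62857279 -0.15317352  0.39202395]
```

View pics/w1c.png

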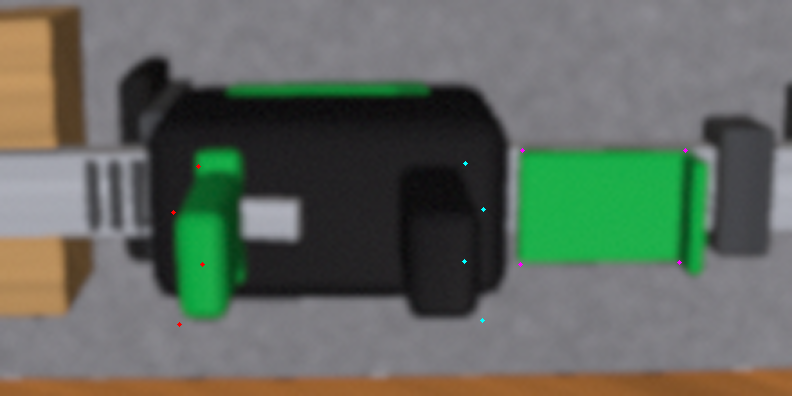

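```bash
python3 -m inch '[-0.6,-0.1,-0.2,0,-0.4,-0.7,1,-0.6,-0.1,-0.2,0,-0.4,-0.7,1,-0.6,-0.1,5,0,-0.4,-0.7,1,-0.6,-0.1,8,0,-0.4,-0.7,1,-0.6,-0.1,9,0,-0.4,-0.7,1,-0.6,-0.1,9,0,-0.4,-0.7,1]' 
python3 -c "
from h import *
rows(W(-.0395,0,.123));st()
cv2.imwrite('pics/w2.png',eyes.get_image('wrist')[:,:,::-1])"
```

```text
clock: 2.37
tool_pos: [0.5586, -0.1697, 0.1654]
tcp_rot: [[0.368, -0.93, -0.009], [-0.93, -0.368, 0.006], [-0.009, 0.006, -1.0]]
force: [0.2, 0.7, 0.4]
width: 1.006
shift cm [ 0.53 -0.17  4.23] rot deg [0.36 0.51 0.22]
t 2.37 a -34.6 b 1.5 z 165.4 F(along,lat,z) [ 0.5 -0.4  0.4] w mm 85.5 j [-0.49  0.38  1.55  0.    1.22  0.71]
```

View pics/w2.png

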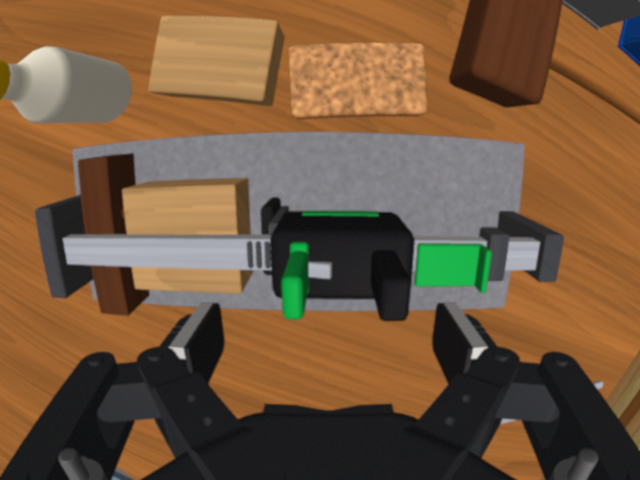

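Trigger top is at (293,310) and handle top at (395,312), between the open fingers at (205,330) and (455,330). Now correcting and descending.

```bash
python3 -m inch '[0.5,-0.2,0.5,0.3,0.5,0.2,1,0.5,-0.2,2.5,0.3,0.5,0.2,1,0.5,-0.2,4.2,0.3,0.5,0.2,1,0.5,-0.2,4.2,0.3,0.5,0.2,1,0.5,-0.2,4.2,0.3,0.5,0.2,1]' 
python3 -c "
from h import *
rows(W(-.0395,0,.123));st()
cv2.imwrite('pics/w3.png',eyes.get_image('wrist')[:,:,::-1])
np.save('w3.npy',eyes.camera_model('wrist'),allow_pickle=True)
m=eyes.camera_model('wrist')
for nm,X in dict(trigtop=W(-.0105,0,.15),hand=W(-.0685,0,.15)).items(): print(nm,proj(m,X,True).round(1))"
```

```text
clock: 2.83
tool_pos: [0.5646, -0.1749, 0.1274]
tcp_rot: [[0.365, -0.931, 0.005], [-0.931, -0.365, -0.003], [0.005, -0.003, -1.0]]
force: [-0.2, 0.3, 1.1]
width: 1.003
shift cm [-0.21  0.23  0.44] rot deg [-0.19 -0.28  0.01]
t 2.83 a -41.6 b -2.2 z 127.4 F(along,lat,z) [0.3 0.  1.1] w mm 85.3 j [-0.49  0.42  1.59 -0.    1.13  0.71]
trigtop [238.8 353.1]
hand [400.  353.4]
```

View pics/w3.png

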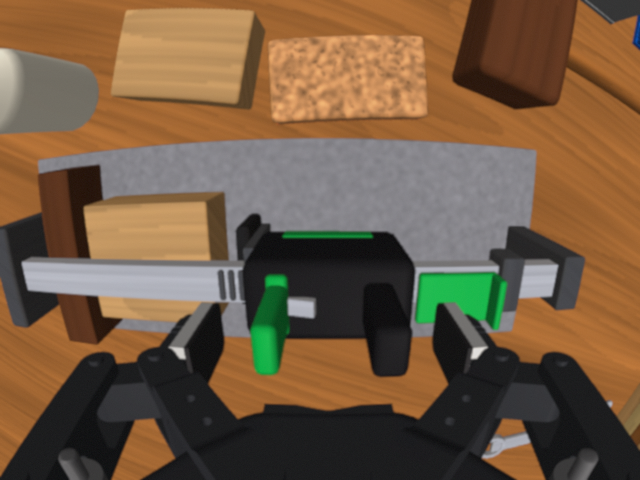

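```bash
python3 -m inch '[0,0.2,0.3,-0.2,-0.3,0,1,0,0.2,0.3,-0.2,-0.3,0,1,0,0.2,0.3,-0.2,-0.3,0,1,0,0.2,0.3,-0.2,-0.3,0,1]' 
python3 -c "
from h import *
st();m=eyes.camera_model('wrist')
im=eyes.get_image('wrist')[:,:,::-1]
cv2.imwrite('pics/w4.png',im[100:420,120:540]);st()
np.save('w4.npy',m,allow_pickle=True)
for nm,X in dict(trigtop=W(-.0105,0,.15),hand=W(-.0685,0,.15)).items(): print(nm,proj(m,X,True).round(1))"
```

```text
clock: 3.22
tool_pos: [0.5637, -0.1762, 0.1258]
tcp_rot: [[0.365, -0.931, 0.002], [-0.931, -0.365, -0.001], [0.002, -0.002, -1.0]]
force: [-0.1, -0.1, 0.1]
width: 1.0
t 3.22 a -42.4 b -0.9 z 125.8 F(along,lat,z) [-0.1  0.2  0.1] w mm 85.0 j [-0.49  0.42  1.59  0.    1.13  0.71]
t 3.27 a -42.2 b -0.8 z 125.5 F(along,lat,z) [-0.8  0.4  0.5] w mm 85.1 j [-0.49  0.42  1.59  0.    1.13  0.71]
trigtop [235.8 352.2]
hand [400.2 353. ]
```

View pics/w4.png

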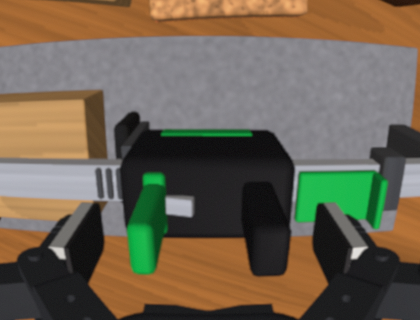

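```bash
python3 -m inch '[0,0,0,0,0,0,0.4,0,0,0,0,0,0,0.35,0,0,0,0,0,0,0.2,0,0,0,0,0,0,0.1,0,0,0,0,0,0,0,0,0,0,0,0,0,0]' 20
python3 -c "
from h import *
st();im=eyes.get_image('wrist')[:,:,::-1]
cv2.imwrite('pics/w5.png',im[100:420,20:540])"
```

```text
clock: 3.77
tool_pos: [0.5635, -0.1753, 0.127]
tcp_rot: [[0.365, -0.931, 0.002], [-0.931, -0.365, 0.0], [0.001, -0.002, -1.0]]
force: [-2.8, 3.3, 10.2]
width: 0.499
t 3.77 a -41.6 b -1.0 z 127.0 F(along,lat,z) [ 4.1  1.5 10.2] w mm 42.4 j [-0.49  0.42  1.59  0.    1.13  0.71]
```

View pics/w5.png

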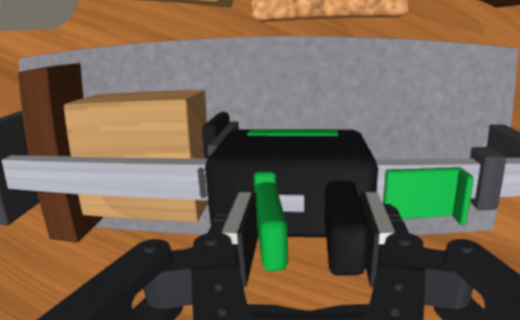

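```bash
python3 -m inch '[-0.1,0,-0.2,0,0,0,-0.1,-0.1,0,-0.2,0,0,0,-0.2,-0.2,0,-0.2,0,0,0,-0.3,-0.2,0,-0.2,0,0,0,-0.32,-0.2,0,-0.2,0,0,0,-0.34]' 20
python3 -c "
from h import *
st();im=eyes.get_image('wrist')[:,:,::-1]
cv2.imwrite('pics/w6.png',im[100:420,20:540])"
```

```text
clock: 4.23
tool_pos: [0.5621, -0.1724, 0.1287]
tcp_rot: [[0.365, -0.931, 0.001], [-0.931, -0.365, 0.002], [-0.002, -0.001, -1.0]]
force: [-1.9, 4.5, 1.6]
width: 0.377
t 4.23 a -38.3 b -0.8 z 128.7 F(along,lat,z) [4.9 0.1 1.6] w mm 32.0 j [-0.49  0.42  1.59  0.    1.13  0.71]
```

View pics/w6.png

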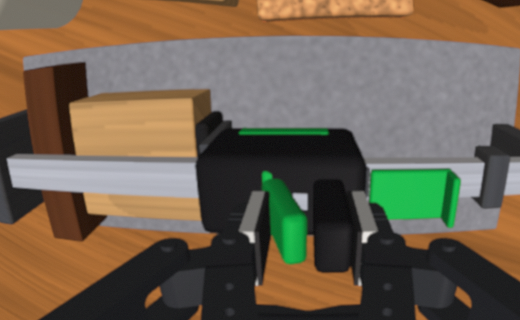

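```bash
python3 -m inch '[0,0,0,0,0,0,0.1,-0.5,0,0,0,0,0,0.5,-1.1,0,0,0,0,0,0.8,-1.1,0,0,0,0,0,0.8,-1.1,0,0,0,0,0,0.8,-1.1,0,0,0,0,0,0.8]' 20
python3 -c "
from h import *
st();im=eyes.get_image('wrist')[:,:,::-1]
cv2.imwrite('pics/w7.png',im[100:420,20:540])"
```

```text
clock: 4.78
tool_pos: [0.5586, -0.1625, 0.1291]
tcp_rot: [[0.365, -0.931, 0.002], [-0.931, -0.365, 0.001], [-0.0, -0.002, -1.0]]
force: [0.0, -0.0, 0.0]
width: 0.897
t 4.78 a -27.8 b -1.1 z 129.1 F(along,lat,z) [-0.  0.  0.] w mm 76.3 j [-0.48  0.41  1.61  0.    1.13  0.72]
```

View pics/w7.png

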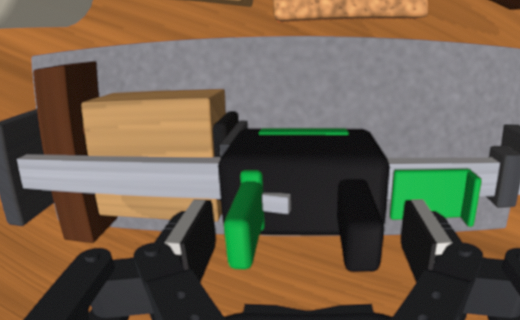

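```bash
python3 -m inch '[-0.1,0,0,0,0,0,0.4,-0.1,0,0,0,0,0,0.3,-0.05,0,0,0,0,0,0.2,-0.05,0,0,0,0,0,0.1,-0.1,0,0,0,0,0,0.05,-0.1,0,0,0,0,0,0,-0.1,0,0,0,0,0,0]' 20
python3 -c "
from h import *
st();im=eyes.get_image('wrist')[:,:,::-1]
cv2.imwrite('pics/w8.png',im[100:420,20:540])"
```

```text
clock: 5.42
tool_pos: [0.5588, -0.1628, 0.1307]
tcp_rot: [[0.364, -0.931, 0.004], [-0.931, -0.364, -0.001], [0.002, -0.003, -1.0]]
force: [-1.3, -2.0, 8.7]
width: 0.541
t 5.42 a -28.2 b -1.2 z 130.7 F(along,lat,z) [-1.3  1.9  8.7] w mm 46.0 j [-0.48  0.4   1.61  0.    1.13  0.72]
```

View pics/w8.png

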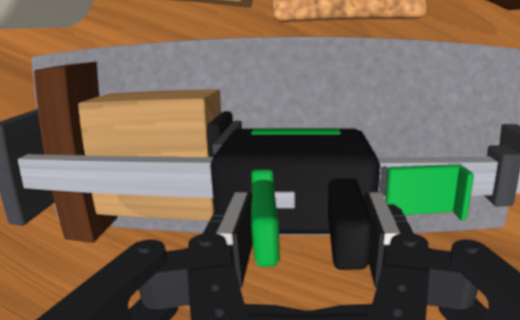

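```bash
python3 -m inch '[0,0,-0.1,0,0,0,-0.1,-0.1,0,-0.1,0,0,0,-0.2,-0.1,0,-0.1,0,0,0,-0.25,-0.2,0,-0.1,0,0,0,-0.3,-0.2,0,-0.1,0,0,0,-0.33,-0.2,0,-0.1,0,0,0,-0.33]' 20
python3 -c "
from h import *
st();im=eyes.get_image('wrist')[:,:,::-1]
cv2.imwrite('pics/w9.png',im[100:420,20:540])"
```

```text
clock: 5.97
tool_pos: [0.558, -0.161, 0.1315]
tcp_rot: [[0.365, -0.931, 0.004], [-0.931, -0.365, -0.001], [0.002, -0.003, -1.0]]
force: [2.5, -1.1, -4.0]
width: 0.484
t 5.97 a -26.3 b -1.1 z 131.5 F(along,lat,z) [-2.  -1.9 -4. ] w mm 41.2 j [-0.47  0.4   1.61  0.    1.13  0.72]
```

View pics/w9.png

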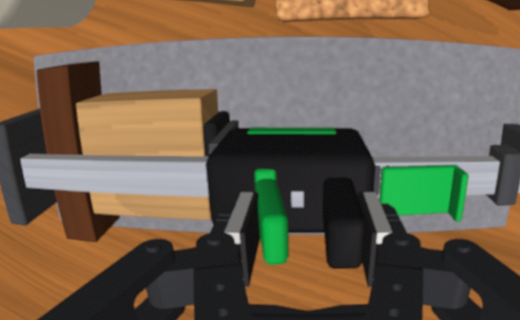

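```bash
python3 -m inch '[0,0,0,0,0,0,-0.33,0,0,0,0,0,0,-0.33,0,0,0,0,0,0,-0.33]' 20; python3 -m inch '[0,0,0,0,0,0,-0.33,0,0,0,0,0,0,-0.33,0,0,0,0,0,0,-0.33]' 22
python3 -c "
from h import *
st();im=eyes.get_image('wrist')[:,:,::-1]
cv2.imwrite('pics/w10.png',im[100:420,20:540])"
```

```text
clock: 6.27
tool_pos: [0.558, -0.1609, 0.1316]
tcp_rot: [[0.364, -0.931, 0.003], [-0.931, -0.364, -0.001], [0.002, -0.003, -1.0]]
force: [2.0, -0.5, -2.6]
width: 0.478
clock: 6.52
tool_pos: [0.5579, -0.1605, 0.1319]
tcp_rot: [[0.364, -0.931, 0.003], [-0.931, -0.364, -0.0], [0.001, -0.003, -1.0]]
force: [-1.1, 1.3, 0.4]
width: 0.447
t 6.52 a -25.7 b -1.2 z 131.9 F(along,lat,z) [1.6 0.5 0.4] w mm 38.0 j [-0.47  0.4   1.61  0.    1.13  0.72]
```

View pics/w10.png

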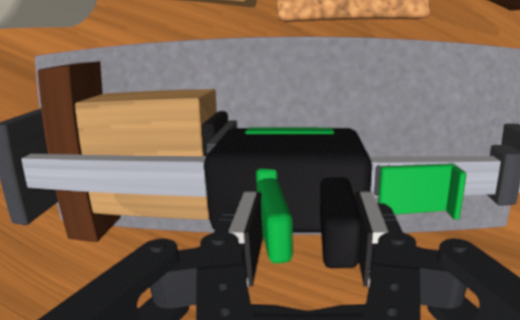

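```bash
python3 -m inch '[0,0,0,0,0,0,-0.33,-0.05,0,0,0,0,0,-0.33,-0.05,0,0,0,0,0,-0.33,-0.1,0,0,0,0,0,-0.33,-0.1,0,0,0,0,0,-0.33,-0.1,0,0,0,0,0,-0.33]' 22
python3 -c "
from h import *
st();im=eyes.get_image('wrist')[:,:,::-1]
cv2.imwrite('pics/w11.png',im[100:420,20:540])"
```

```text
clock: 7.07
tool_pos: [0.5575, -0.1596, 0.1321]
tcp_rot: [[0.364, -0.931, 0.003], [-0.931, -0.364, -0.0], [0.002, -0.003, -1.0]]
force: [-3.5, 1.4, 3.8]
width: 0.431
t 7.07 a -24.7 b -1.2 z 132.1 F(along,lat,z) [2.6 2.8 3.8] w mm 36.6 j [-0.47  0.4   1.61  0.    1.13  0.73]
```

View pics/w11.png

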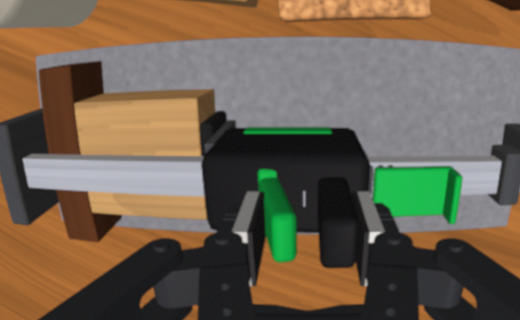

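Run:
```python
from h import *
m4=np.load('w4.npy',allow_pickle=True).item(); m=eyes.camera_model('wrist'); np.save('w11.npy',m,allow_pickle=True)
top=eyes.get_image('top')[:,:,::-1]; cv2.imwrite('pics/top11.png',cv2.resize(top[195:325,250:440],None,fx=4.2,fy=4.2,interpolation=cv2.INTER_CUBIC))
a=lambda X:((X-MID)@D,(X-MID)@N)
print(a(onz(m4,223,192,.056,True)),a(onz(m,233,190,.056,True)))
im=cv2.imread('pics/w11.png'); cv2.imwrite('pics/w11c.png',cv2.resize(im[40:250,20:280],None,fx=3,fy=2.8,interpolation=cv2.INTER_CUBIC))
im=cv2.imread('pics/w3.png')[100:420,20:540]; cv2.imwrite('pics/w3c.png',cv2.resize(im[40:250,0:260],None,fx=3,fy=2.8,interpolation=cv2.INTER_CUBIC))
```

```text
(np.float64(0.01622080708212262), np.float64(-0.04359431053547235)) (np.float64(0.029584580961977736), np.float64(-0.04416541814393298))
```

View pics/top11.png

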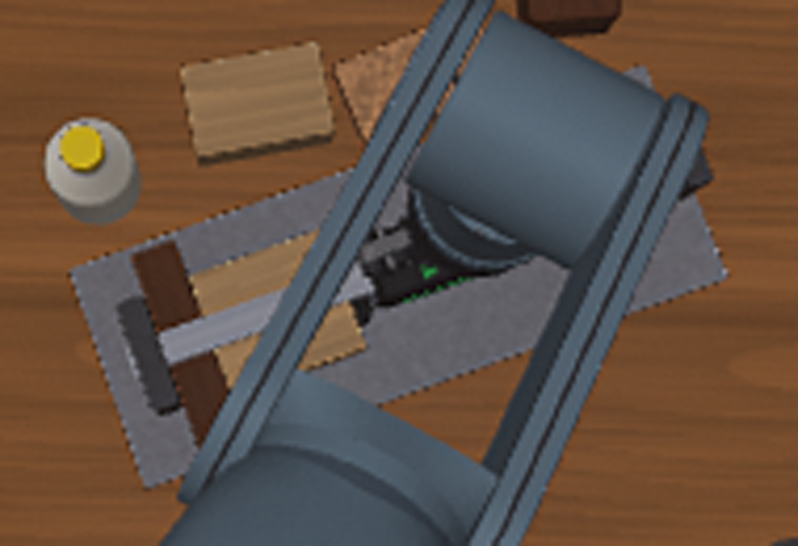

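View pics/w11c.png

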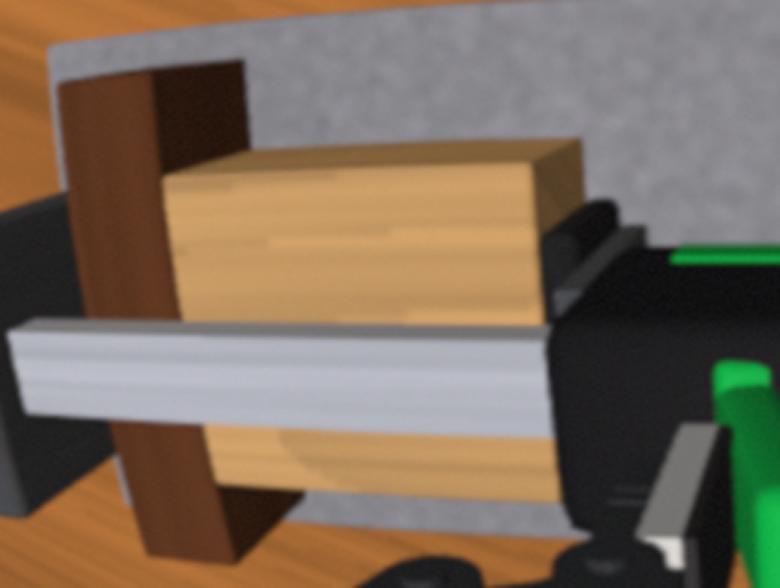

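View pics/w3c.png

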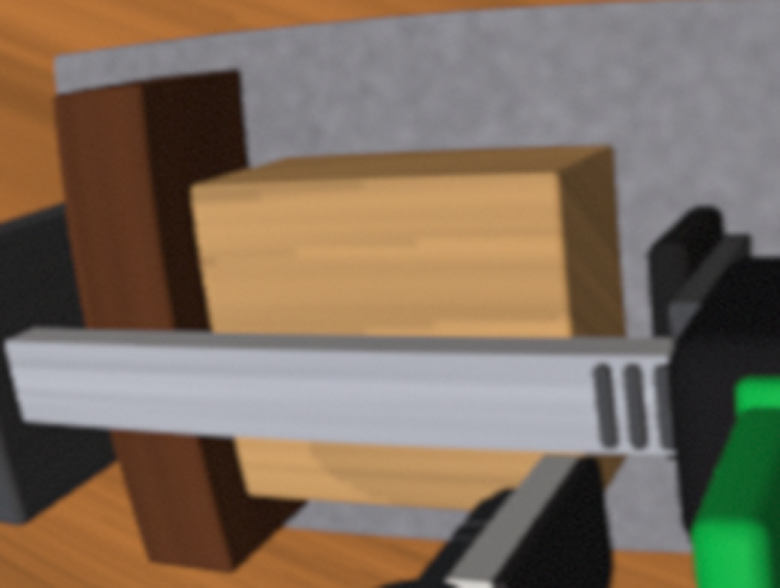

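Run:
```python
from h import *
m3=np.load('w3.npy',allow_pickle=True).item(); m=np.load('w11.npy',allow_pickle=True).item()
a=lambda X:np.round([(X-MID)@D*1000,(X-MID)@N*1000],1)
P=lambda u,v,x0:(u/3+x0+20,v/2.8+140)
for nm,m_,x0,pts in [('3',m3,0,dict(near=(557,170),far=(192,186),far2=(250,494),post1=(145,83),post2=(232,570))),('11',m,20,dict(near=(533,160),far=(165,178),far2=(216,487),near2=(563,500),post1=(152,70),post2=(235,562)))]:
    for k,p in pts.items():
        print(nm,k,a(onz(m_,*P(*p,x0),.056,True)),a(onz(m_,*P(*p,x0),.062,True)))
```

```text
3 near [ 27.8 -40.4] [ 25.8 -41.4]
3 far [116.6 -40.1] [112. -41.]
3 far2 [116.7  39.1] [112.1  35.8]
3 post1 [127.4 -65.3] [122.4 -65.5]
3 post2 [129.4  62.9] [124.4  59. ]
11 near [ 39.2 -40.2] [ 37.4 -41.1]
11 far [127.8 -39.3] [123.5 -40.2]
11 far2 [129.4  40.5] [125.   37.3]
11 near2 [39.6 38.8] [37.8 35.6]
11 post1 [128.5 -65. ] [124.1 -65.2]
11 post2 [129.6  62.7] [125.2  58.9]
```

```bash
python3 -m inch '[0,0,0,0,0,0,-0.33,0,0,0,0,0,0,-0.33,0,0,0,0,0,0,-0.33,0,0,0,0,0,0,-0.33]' 22;python3 -m inch '[0,0,0,0,0,0,-0.33,0,0,0,0,0,0,-0.33,0,0,0,0,0,0,-0.33,0,0,0,0,0,0,-0.33]' 24
python3 -c "
from h import *
st();im=eyes.get_image('wrist')[:,:,::-1]; np.save('w12.npy',eyes.camera_model('wrist'),allow_pickle=True)
cv2.imwrite('pics/w12.png',cv2.resize(im[140:350,40:300],None,fx=3,fy=2.8,interpolation=cv2.INTER_CUBIC))"
```

```text
clock: 7.5
tool_pos: [0.5575, -0.1596, 0.1321]
tcp_rot: [[0.364, -0.931, 0.003], [-0.931, -0.364, -0.0], [0.002, -0.003, -1.0]]
force: [-1.1, 0.1, 4.3]
width: 0.42
clock: 7.83
tool_pos: [0.5575, -0.1596, 0.1321]
tcp_rot: [[0.364, -0.931, 0.003], [-0.931, -0.364, -0.001], [0.002, -0.003, -1.0]]
force: [-1.0, 0.7, 4.2]
width: 0.427
t 7.83 a -24.8 b -1.1 z 132.1 F(along,lat,z) [1.  0.7 4.2] w mm 36.3 j [-0.47  0.4   1.61  0.    1.13  0.73]
```

View pics/w12.png

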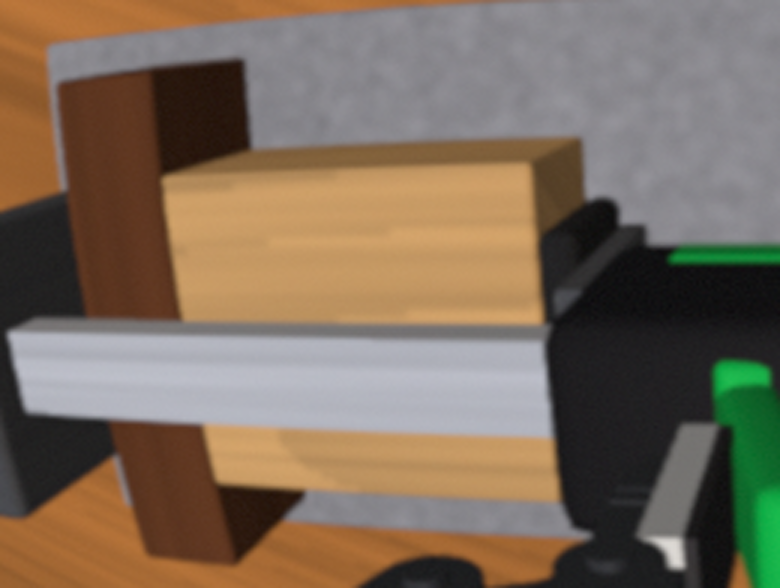

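```bash
python3 -m inch '[0,0,0,0,0,0,0.1,-0.5,0,0,0,0,0,0.5,-1,0,0,0,0,0,0.9,-1,0,0,0,0,0,1,-1,0,0,0,0,0,1,-1,0,-3,0,0,0,1,-1,0,-6,0,0,0,1,-1,0,-8,0,0,0,1,-1,0,-8,0,0,0,1]' 20
python3 -c "
from h import *
st()
RL=np.column_stack([N, np.cross([0,0,-1],N),[0,0,-1]])
RL2=np.column_stack([-N, np.cross([0,0,-1],-N),[0,0,-1]])
rows(W(-.083,0,.18),RL);rows(W(-.083,0,.18),RL2)"
```

```text
clock: 8.63
tool_pos: [0.5563, -0.1517, 0.2175]
tcp_rot: [[0.364, -0.931, 0.012], [-0.931, -0.364, -0.005], [0.009, -0.009, -1.0]]
force: [0.8, -1.0, -0.1]
width: 1.005
t 8.63 a -17.0 b -2.9 z 217.5 F(along,lat,z) [-1.2 -0.3 -0.1] w mm 85.4 j [-0.46  0.31  1.51  0.    1.3   0.74]
shift cm [6.57 0.32 3.81] rot deg [-0.84  0.   89.99]
shift cm [6.57 0.32 3.81] rot deg [ -0.    -0.84 -90.  ]
```

```bash
python3 -m inch '[6.6,0.3,0,0,0,45,-1,6.6,0.3,0,0,0,45,-1,6.6,0.3,0,0,0,45,-1,6.6,0.3,0,0,0,45,-1,6.6,0.3,0,0,0,45,-1,6.6,0.3,0,0,0,90,-1,6.6,0.3,0,0,0,90,-1,6.6,0.3,0,0,0,90,-1,6.6,0.3,0,0,0,90,-1,6.6,0.3,0,0,0,90,-1]' 20
python3 -m inch '[0,0,0,0,0,30,-1,0,0,0,0,0,30,-1,0,0,0,0,0,30,-1,0,0,0,0,0,30,-1]'
python3 -c "
from h import *
RL=np.column_stack([N, np.cross([0,0,-1],N),[0,0,-1]])
st();rows(W(-.083,0,.18),RL)
im=eyes.get_image('wrist')[:,:,::-1]
cv2.imwrite('pics/w13.png',im)"
```

```text
clock: 9.47
tool_pos: [0.5774, -0.2145, 0.2173]
tcp_rot: [[-0.773, -0.635, 0.011], [-0.635, 0.773, -0.005], [-0.006, -0.011, -1.0]]
force: [0.5, 0.3, 0.6]
width: -0.0
clock: 9.8
tool_pos: [0.5773, -0.2147, 0.2166]
tcp_rot: [[-0.982, -0.186, 0.011], [-0.186, 0.982, -0.005], [-0.01, -0.007, -1.0]]
force: [-0.8, 0.2, 0.6]
width: -0.002
t 9.8 a -83.3 b 0.5 z 216.6 F(along,lat,z) [0.5 0.6 0.6] w mm -0.1 j [-0.54  0.38  1.41  0.    1.33  2.42]
shift cm [-0.01  0.06  3.66] rot deg [ -0.43   0.52 -10.63]
```

View pics/w13.png

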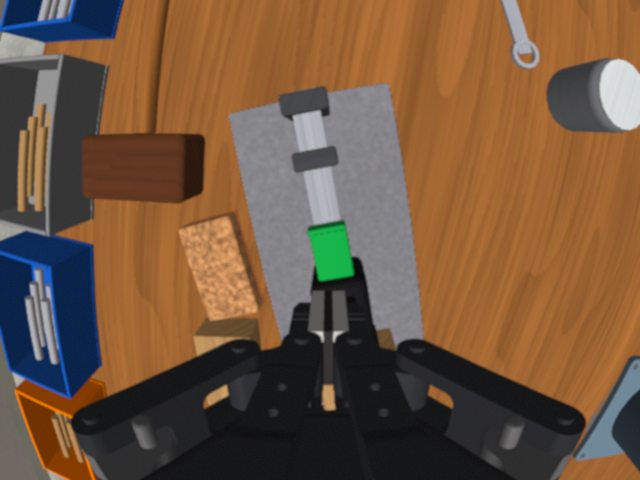

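```bash
python3 -m inch '[0,0,1.5,-0.4,0.5,-10.6,-1,0,0,3,-0.4,0.5,-10.6,-1,0,0,3,-0.4,0.5,-10.6,-1,0,0,3,-0.4,0.5,-10.6,-1,0,0,3,-0.4,0.5,-10.6,-1]'
cat >> h.py <<'E'
RL=np.column_stack([N, np.cross([0,0,-1],N),[0,0,-1]])
E
python3 - <<'E'
from h import *
st();rows(W(-.083,0,.18),RL)
m=eyes.camera_model('wrist');im=eyes.get_image('wrist')[:,:,::-1].copy()
h=cv2.cvtColor(im,cv2.COLOR_BGR2HSV); g=cv2.inRange(h,(50,120,60),(75,255,255)); g[330:]=0
c=max(cv2.findContours(g,cv2.RETR_EXTERNAL,cv2.CHAIN_APPROX_NONE)[0],key=cv2.contourArea)
bx=cv2.boxPoints(cv2.minAreaRect(c)); 
for p in bx:
    X=onz(m,*p,.104,True); print(p.round(1),np.round([(X-MID)@D*1000,(X-MID)@N*1000],1))
cv2.imwrite('pics/w14.png',im)
E
```

```text
clock: 10.27
tool_pos: [0.5778, -0.215, 0.187]
tcp_rot: [[-0.934, -0.357, 0.001], [-0.357, 0.934, -0.001], [-0.001, -0.001, -1.0]]
force: [0.6, -0.1, 0.2]
width: -0.001
t 10.27 a -83.8 b 0.1 z 187.0 F(along,lat,z) [-0.3 -0.5  0.2] w mm -0.1 j [-0.54  0.41  1.44 -0.    1.28  2.24]
shift cm [-0.01  0.08  0.7 ] rot deg [-0.05  0.04 -0.49]
[307. 234.] [-98.9 -12.6]
[350. 234.] [-98.7  13.4]
[350. 296.] [-57.9  13.8]
[307. 296.] [-58.1 -13.6]
```

View pics/w14.png

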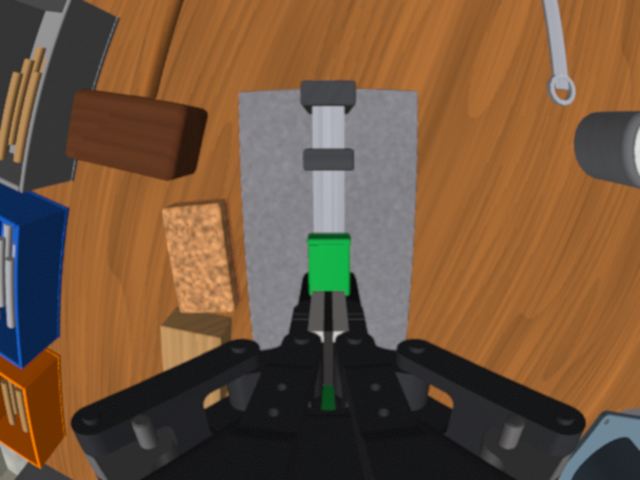

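```bash
python3 -m inch '[0,0.1,1,0,0,-0.5,-1,0,0.1,3,0,0,-0.5,-1,0,0.1,5,0,0,-0.5,-1,0,0.1,6.8,0,0,-0.5,-1,0,0.1,6.8,0,0,-0.5,-1,0,0.1,6.8,0,0,-0.5,-1]'
python3 - <<'E'
from h import *
st();rows(W(-.082,0,.102),RL)
im=eyes.get_image('wrist')[:,:,::-1].copy()
cv2.imwrite('pics/w15.png',im)
E
```

```text
clock: 10.82
tool_pos: [0.5773, -0.2139, 0.1187]
tcp_rot: [[-0.931, -0.365, 0.0], [-0.365, 0.931, -0.0], [-0.0, -0.0, -1.0]]
force: [-0.4, 0.7, 0.2]
width: -0.001
t 10.82 a -82.5 b 0.2 z 118.7 F(along,lat,z) [0.9 0.1 0.2] w mm -0.1 j [-0.54  0.47  1.53 -0.    1.14  2.23]
shift cm [-0.02  0.05  1.67] rot deg [-0.01  0.    0.01]
```

View pics/w15.png

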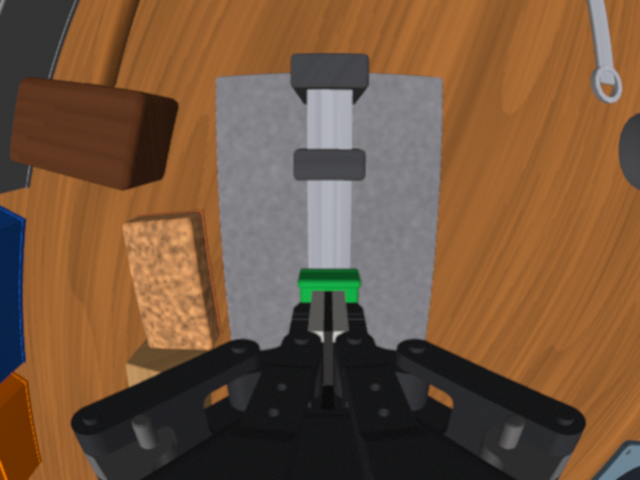

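```bash
python3 -m inch '[0,0,0.5,0,0,0,-1,0,0,0.8,0,0,0,-1,0,0,1.1,0,0,0,-1,0,0,1.4,0,0,0,-1,0,0,1.6,0,0,0,-1,0,0,1.6,0,0,0,-1,0,0,1.6,0,0,0,-1]'
python3 - <<'E'
from h import *
st();rows(W(-.082,0,.102),RL)
E
```

```text
clock: 11.45
tool_pos: [0.5798, -0.2168, 0.1057]
tcp_rot: [[-0.931, -0.365, 0.007], [-0.365, 0.931, -0.006], [-0.004, -0.008, -1.0]]
force: [0.2, -4.4, 6.5]
width: -0.004
t 11.45 a -86.2 b -1.1 z 105.7 F(along,lat,z) [-4.2  1.4  6.5] w mm -0.3 j [-0.54  0.49  1.54 -0.    1.11  2.23]
shift cm [0.11 0.42 0.37] rot deg [-0.45  0.23  0.  ]
```

Run:
```python
from h import *
im=eyes.get_image('wrist')[:,:,::-1].copy(); st()
cv2.imwrite('pics/w16.png',cv2.resize(im[220:420,220:440],None,fx=3,fy=3))
im=eyes.get_image('side')[:,:,::-1].copy()
cv2.imwrite('pics/s16.png',cv2.resize(im[180:360,250:430],None,fx=3.3,fy=3.3,interpolation=cv2.INTER_CUBIC))
```

```text
t 11.5 a -86.2 b -1.1 z 105.8 F(along,lat,z) [-3.2  0.3  6.1] w mm -0.1 j [-0.54  0.49  1.54 -0.    1.11  2.23]
```

View pics/w16.png

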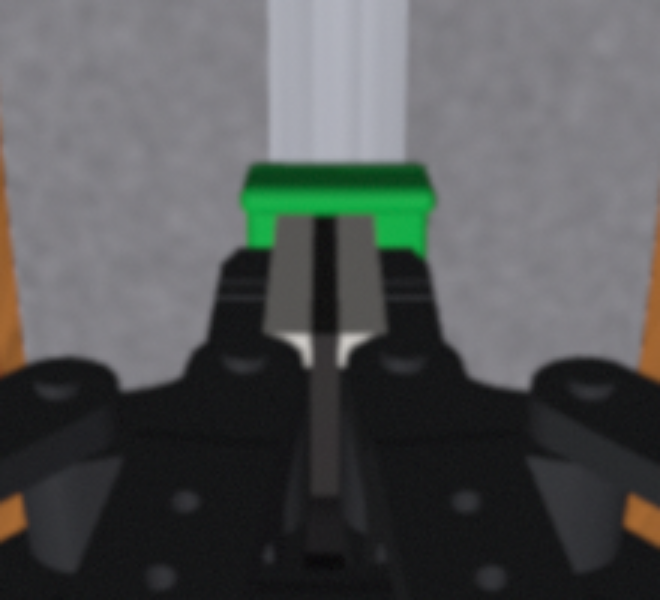

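View pics/s16.png

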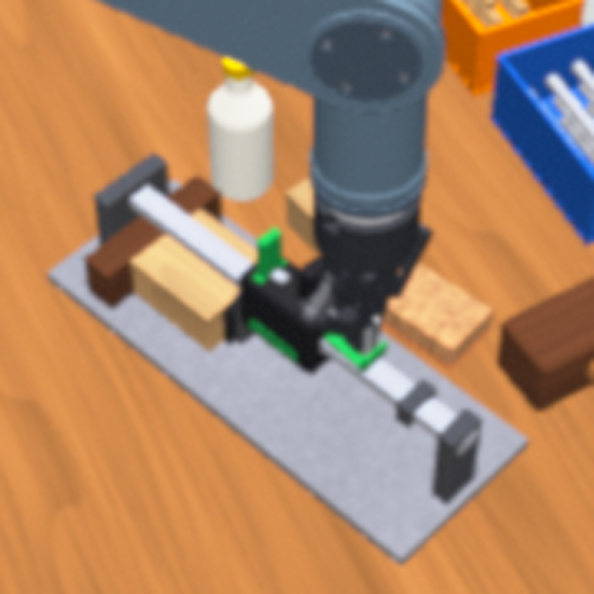

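```bash
python3 -m inch '[0,0,0.3,0,0,0,-1,0,0,0.6,0,0,0,-1,0,0,0.6,0,0,0,-1,0,0,0.6,0,0,0,-1]'
python3 - <<'E'
from h import *
st()
E
```

```text
clock: 11.88
tool_pos: [0.581, -0.2191, 0.1011]
tcp_rot: [[-0.931, -0.364, 0.01], [-0.364, 0.931, -0.01], [-0.006, -0.013, -1.0]]
force: [-0.8, -5.9, 6.3]
width: -0.001
t 11.88 a -88.8 b -1.4 z 101.1 F(along,lat,z) [-5.2  2.9  6.3] w mm -0.1 j [-0.54  0.49  1.54 -0.    1.09  2.23]
```

```bash
python3 -m inch '[0,-0.4,0.3,0,0,0,-1,0,-0.8,0.3,0,0,0,-1,0,-1.2,0.3,0,0,0,-1,0,-1.6,0.3,0,0,0,-1,0,-2,0.3,0,0,0,-1,0,-2,0.3,0,0,0,-1]'
python3 - <<'E'
from h import *
st()
im=eyes.get_image('side')[:,:,::-1].copy()
cv2.imwrite('pics/s17.png',cv2.resize(im[180:360,250:430],None,fx=3.3,fy=3.3,interpolation=cv2.INTER_CUBIC))
im=eyes.get_image('wrist')[:,:,::-1].copy()
cv2.imwrite('pics/w17.png',im)
E
```

```text
clock: 12.38
tool_pos: [0.5889, -0.2384, 0.0994]
tcp_rot: [[-0.931, -0.364, 0.011], [-0.364, 0.931, -0.011], [-0.007, -0.014, -1.0]]
force: [-1.7, 0.3, 8.5]
width: 0.001
t 12.38 a -109.6 b -1.7 z 99.4 F(along,lat,z) [0.9 1.4 8.5] w mm 0.1 j [-0.56  0.52  1.51 -0.    1.1   2.21]
```

View pics/s17.png

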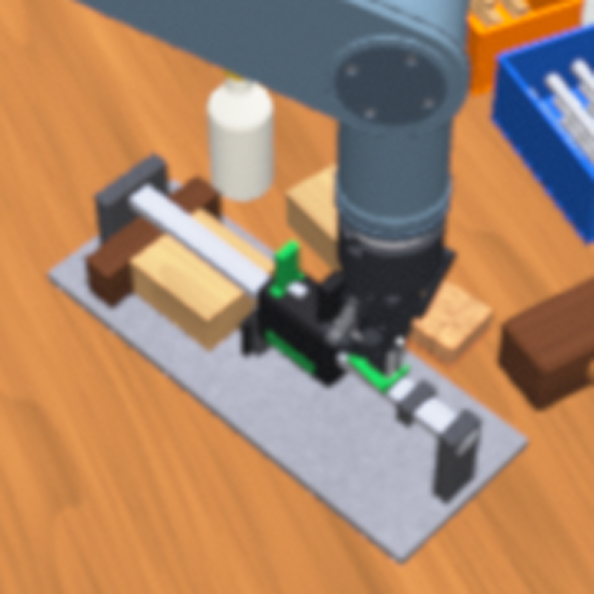

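View pics/w17.png

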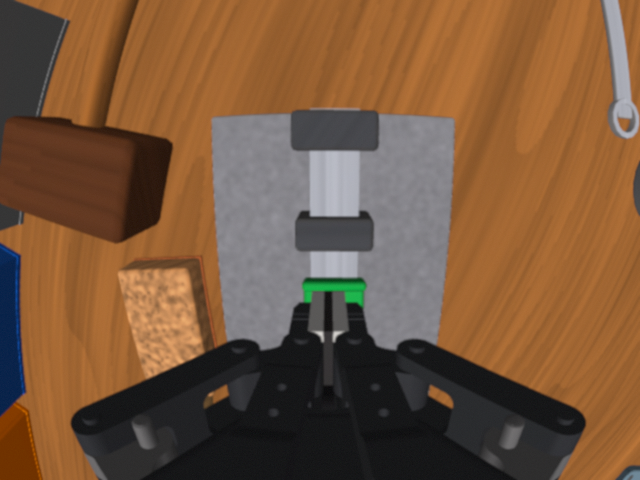

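Run:
```python
from h import *
m=eyes.camera_model('top'); s=eyes.camera_model('side')
im=cv2.imread('pics/top0.png'); cv2.imwrite('pics/tA.png',cv2.resize(im[220:260,375:430],None,fx=12,fy=12,interpolation=cv2.INTER_CUBIC))
im=cv2.imread('pics/side0.png'); cv2.imwrite('pics/sA.png',cv2.resize(im[280:335,350:400],None,fx=11,fy=11,interpolation=cv2.INTER_CUBIC))
# predicted pixels along bar for collar top at z
for z in (.085,.095,.105):
  for a in (-.13,-.155,-.16,-.18):
    for b in(-.015,.015):
      X=W(a,b,z); print(z,a,b,'top',((proj(m,X)-[375,220]+.5)*12).round(),'side',((proj(s,X)-[350,280]+.5)*11).round())
```

```text
0.085 -0.13 -0.015 top [206. 176.] side [289. 163.]
0.085 -0.13 0.015 top [257. 305.] side [201. 241.]
0.085 -0.155 -0.015 top [314. 137.] side [373. 225.]
0.085 -0.155 0.015 top [365. 266.] side [285. 305.]
0.085 -0.16 -0.015 top [336. 129.] side [390. 238.]
0.085 -0.16 0.015 top [387. 258.] side [302. 318.]
0.085 -0.18 -0.015 top [422.  98.] side [459. 289.]
0.085 -0.18 0.015 top [473. 227.] side [371. 370.]
0.095 -0.13 -0.015 top [214. 168.] side [291. 136.]
0.095 -0.13 0.015 top [265. 299.] side [202. 215.]
0.095 -0.155 -0.015 top [323. 129.] side [376. 199.]
0.095 -0.155 0.015 top [374. 260.] side [287. 278.]
0.095 -0.16 -0.015 top [344. 121.] side [393. 211.]
0.095 -0.16 0.015 top [396. 252.] side [304. 291.]
0.095 -0.18 -0.015 top [431.  90.] side [462. 262.]
0.095 -0.18 0.015 top [483. 220.] side [374. 343.]
0.105 -0.13 -0.015 top [222. 161.] side [293. 109.]
0.105 -0.13 0.015 top [273. 293.] side [204. 188.]
0.105 -0.155 -0.015 top [331. 121.] side [379. 172.]
0.105 -0.155 0.015 top [383. 253.] side [289. 252.]
0.105 -0.16 -0.015 top [353. 114.] side [396. 184.]
0.105 -0.16 0.015 top [405. 245.] side [307. 265.]
0.105 -0.18 -0.015 top [441.  82.] side [465. 235.]
0.105 -0.18 0.015 top [493. 213.] side [377. 317.]
```

View pics/tA.png

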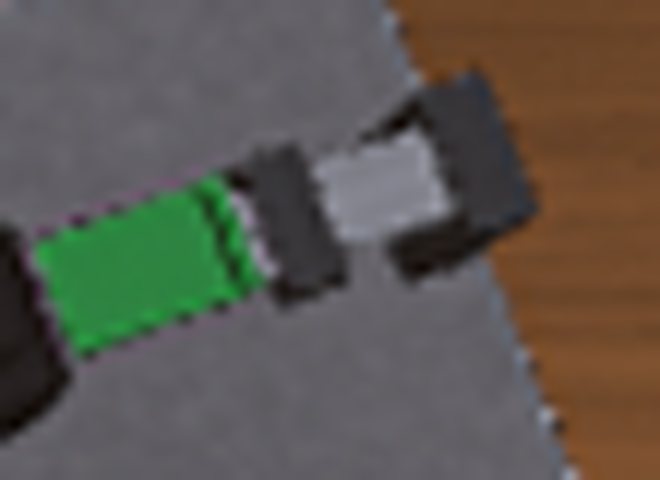

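View pics/sA.png

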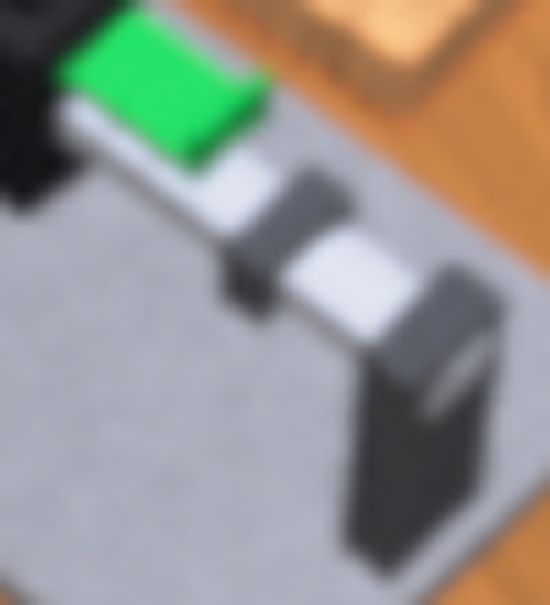

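```bash
python3 -m inch '[0,-0.4,-0.1,0,0,0,-1,0,-0.8,-0.2,0,0,0,-1,0,-1.2,-0.3,0,0,0,-1,0,-1.6,-0.3,0,0,0,-1,0,-2,-0.3,0,0,0,-1,0,-2.4,-0.3,0,0,0,-1]'
python3 - <<'E'
from h import *
st()
im=eyes.get_image('side')[:,:,::-1].copy()
cv2.imwrite('pics/s18.png',cv2.resize(im[180:360,250:430],None,fx=3.3,fy=3.3,interpolation=cv2.INTER_CUBIC))
E
```

```text
clock: 12.98
tool_pos: [0.5975, -0.2608, 0.1023]
tcp_rot: [[-0.931, -0.364, 0.011], [-0.364, 0.931, -0.011], [-0.006, -0.014, -1.0]]
force: [-1.9, 2.7, 1.7]
width: -0.004
t 12.98 a -133.6 b -1.5 z 102.3 F(along,lat,z) [3.2 0.8 1.7] w mm -0.4 j [-0.58  0.54  1.46 -0.    1.13  2.19]
```

View pics/s18.png

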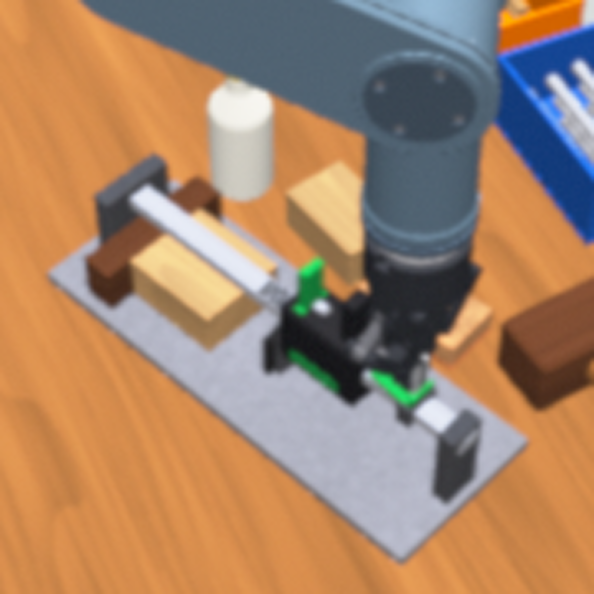

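```bash
python3 -m inch '[0,-0.4,0.1,0,0,0,-1,0,-0.8,0.1,0,0,0,-1,0,-1.2,0.1,0,0,0,-1,0,-1.6,0.1,0,0,0,-1,0,-2,0.1,0,0,0,-1,0,-2.3,0.1,0,0,0,-1,0,-2.5,0.1,0,0,0,-1]'
python3 - <<'E'
from h import *
st()
E
```

```text
clock: 13.62
tool_pos: [0.6073, -0.2859, 0.102]
tcp_rot: [[-0.931, -0.364, 0.012], [-0.364, 0.931, -0.012], [-0.007, -0.016, -1.0]]
force: [-1.4, 1.4, 2.5]
width: -0.002
t 13.62 a -160.5 b -1.5 z 102.0 F(along,lat,z) [1.9 0.8 2.5] w mm -0.2 j [-0.6   0.57  1.41 -0.    1.15  2.17]
```

```bash
python3 -m inch '[0,-0.2,0.05,0,0,0,-1,0,-0.4,0.05,0,0,0,-1,0,-0.5,0.05,0,0,0,-1,0,-0.6,0.05,0,0,0,-1,0,-0.6,0.05,0,0,0,-1]'
python3 - <<'E'
from h import *
st()
E
```

```text
clock: 14.03
tool_pos: [0.6097, -0.2919, 0.1017]
tcp_rot: [[-0.931, -0.364, 0.012], [-0.364, 0.931, -0.013], [-0.007, -0.016, -1.0]]
force: [-2.1, -0.2, 3.5]
width: -0.003
t 14.03 a -167.0 b -1.5 z 101.7 F(along,lat,z) [0.6 2.  3.5] w mm -0.2 j [-0.61  0.58  1.39 -0.    1.15  2.16]
```

```bash
python3 -m inch '[0,-0.2,0,0,0,0,-1,0,-0.4,0,0,0,0,-1,0,-0.5,0,0,0,0,-1,0,-0.5,0,0,0,0,-1,0,-0.5,0,0,0,0,-1]'
python3 - <<'E'
from h import *
st()
im=eyes.get_image('side')[:,:,::-1].copy()
cv2.imwrite('pics/s19.png',cv2.resize(im[180:360,250:430],None,fx=3.3,fy=3.3,interpolation=cv2.INTER_CUBIC))
im=eyes.get_image('wrist')[:,:,::-1].copy()
cv2.imwrite('pics/w19.png',im)
E
```

```text
clock: 14.45
tool_pos: [0.6104, -0.2942, 0.1005]
tcp_rot: [[-0.931, -0.364, 0.009], [-0.364, 0.931, -0.008], [-0.006, -0.011, -1.0]]
force: [-3.1, 6.6, 1.1]
width: 0.002
t 14.45 a -169.4 b -1.4 z 100.5 F(along,lat,z) [7.3 0.5 1.1] w mm 0.2 j [-0.61  0.58  1.38 -0.    1.16  2.16]
```

View pics/s19.png

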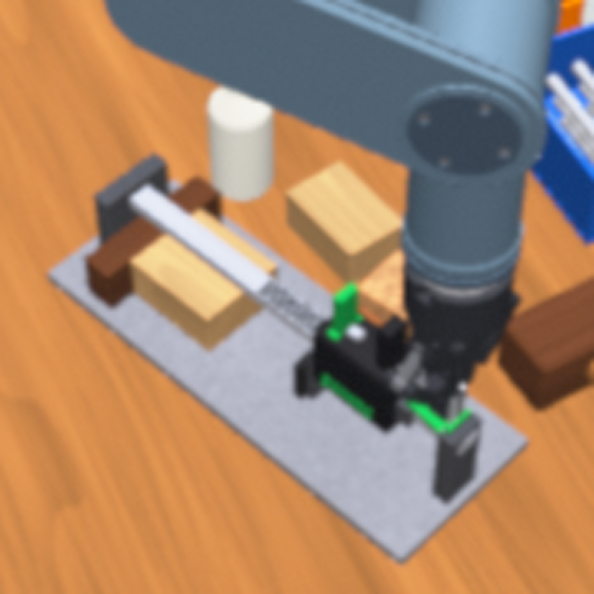

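View pics/w19.png

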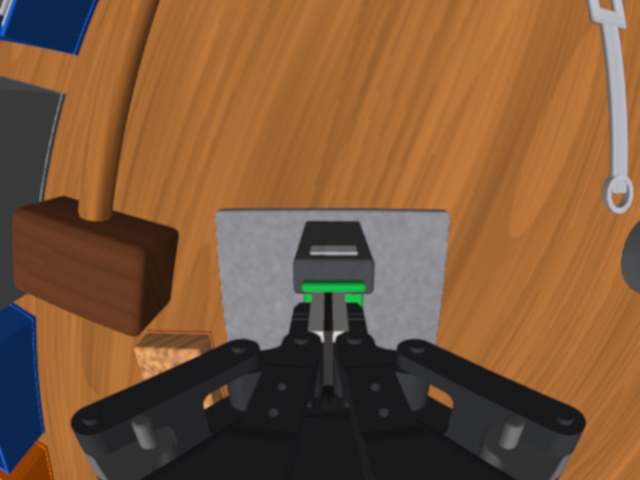

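```bash
python3 -m inch '[0,-0.4,0,0,0,0,-1,0,-0.5,0,0,0,0,-1,0,-0.5,0,0,0,0,-1,0,-0.5,0,0,0,0,-1]'
python3 -c "
from h import *
st()"
```

```text
clock: 14.88
tool_pos: [0.6107, -0.2947, 0.1]
tcp_rot: [[-0.931, -0.365, 0.005], [-0.365, 0.931, -0.001], [-0.004, -0.003, -1.0]]
force: [-6.0, 12.8, 6.7]
width: 0.0
t 14.88 a -169.9 b -1.4 z 100.0 F(along,lat,z) [14.1  0.9  6.7] w mm 0.0 j [-0.61  0.59  1.38  0.    1.17  2.15]
```

```bash
python3 -m inch '[0,0.3,0,0,0,0,-1,0,0.3,-0.5,0,0,0,-1,0,0.3,-1.5,0,0,0,-1,0,0.3,-4,0,0,0,-1,0,0.3,-7,0,0,0,-1,0,0.3,-10,0,0,0,-1,0,0.3,-12,0,0,0,-1,0,0.3,-12,0,0,0,-1]'
python3 - <<'E'
from h import *
st()
m=eyes.camera_model('wrist')
im=eyes.get_image('wrist')[:,:,::-1].copy(); cv2.imwrite('pics/w20.png',im)
im=eyes.get_image('side')[:,:,::-1].copy()
cv2.imwrite('pics/s20.png',cv2.resize(im[180:360,250:430],None,fx=3.3,fy=3.3,interpolation=cv2.INTER_CUBIC))
E
```

```text
clock: 15.55
tool_pos: [0.6116, -0.2941, 0.2268]
tcp_rot: [[-0.931, -0.365, 0.014], [-0.365, 0.931, -0.008], [-0.01, -0.013, -1.0]]
force: [0.8, -0.2, 0.8]
width: -0.003
t 15.55 a -169.7 b -2.5 z 226.8 F(along,lat,z) [-0.5 -0.7  0.8] w mm -0.3 j [-0.61  0.49  1.23  0.    1.41  2.16]
```

View pics/s20.png

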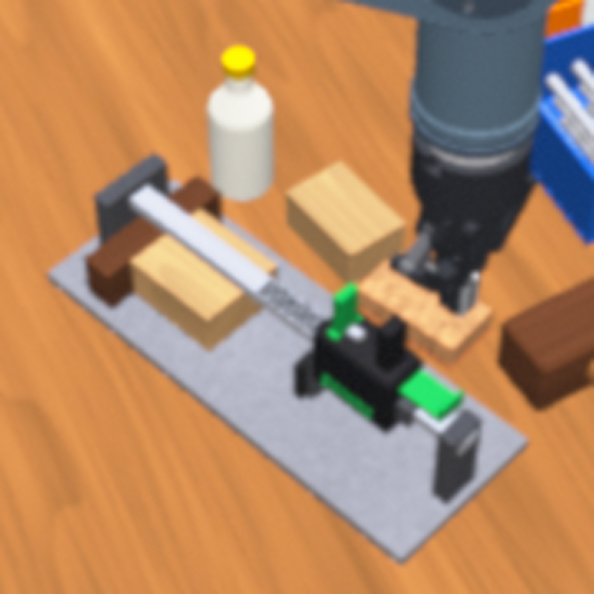

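View pics/w20.png

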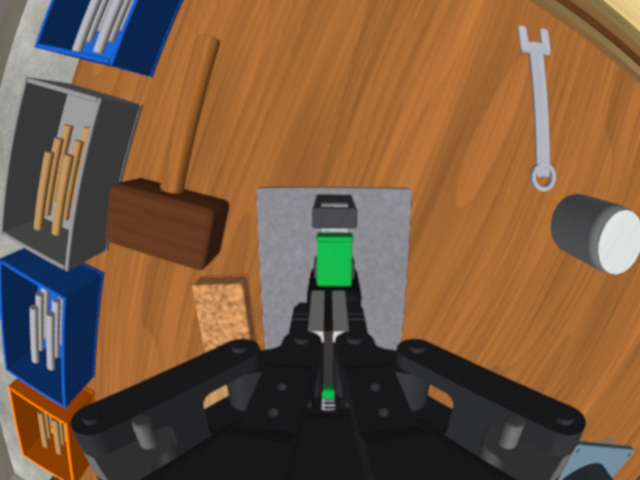

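Run:
```python
from h import *
st()
m=eyes.camera_model('wrist');im=eyes.get_image('wrist')[:,:,::-1].copy()
h=cv2.cvtColor(im,cv2.COLOR_BGR2HSV); g=cv2.inRange(h,(50,120,60),(75,255,255)); g[330:]=0
c=max(cv2.findContours(g,cv2.RETR_EXTERNAL,cv2.CHAIN_APPROX_NONE)[0],key=cv2.contourArea)
for p in cv2.boxPoints(cv2.minAreaRect(c)):
    X=onz(m,*p,.104,True); print(p.round(1),np.round([(X-MID)@D*1000,(X-MID)@N*1000],1))
s=eyes.camera_model('side'); im=cv2.imread('pics/s20.png')
S=lambda u,v,z: onz(s,(u+.5)/3.3+250-.5,(v+.5)/3.3+180-.5,z)
for nm,(u,v,z) in dict(trig=(347,288,.15),lip_r=(463,396,.115),trig0=(297,252,.15)).items():
    X=S(u,v,z); print(nm,np.round([(X-MID)@D*1000,(X-MID)@N*1000],1))
cv2.imwrite('pics/s20b.png',cv2.resize(im[280:500,270:500],None,fx=3,fy=2.7,interpolation=cv2.INTER_CUBIC))
```

```text
t 15.65 a -167.7 b -1.2 z 221.5 F(along,lat,z) [ 0.4  0.2 -0.3] w mm 0.4 j [-0.61  0.49  1.23  0.    1.41  2.16]
[313. 231.] [-176.5  -12.4]
[350. 231.] [-176.6   13.4]
[350. 285.] [-136.    14.2]
[313. 285.] [-136.   -12.9]
trig [-68.   -3.7]
lip_r [-178.6   -8.7]
trig0 [-17.1  -3.6]
```

View pics/s20b.png

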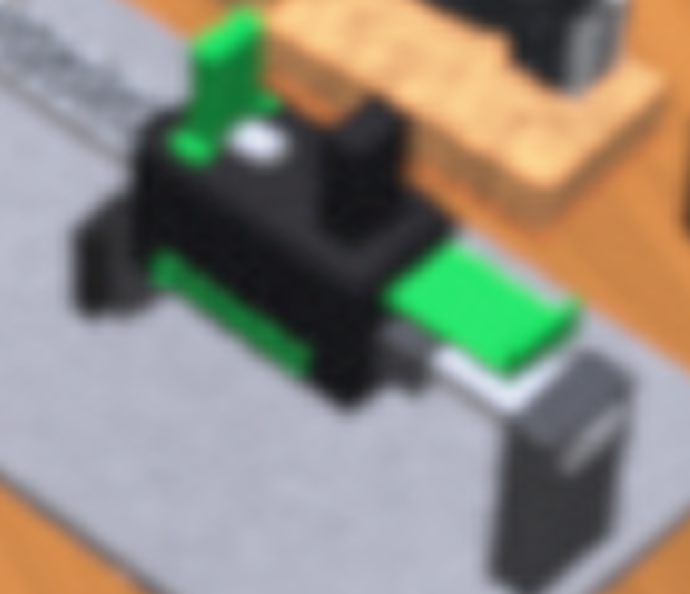

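```bash
python3 -m inch '[0,0,-5,0,0,0,-1,0,0,-5,0,0,0,-1,0,0,-5,0,0,0,-1,0,0,-5,0,0,0,-1]'
python3 - <<'E'
from h import *
im=eyes.get_image('top')[:,:,::-1]; cv2.imwrite('pics/t21.png',cv2.resize(im[195:325,250:440],None,fx=4.2,fy=4.2,interpolation=cv2.INTER_CUBIC))
im=eyes.get_image('side')[:,:,::-1]; cv2.imwrite('pics/s21.png',cv2.resize(im[225:295,265:345],None,fx=8,fy=8,interpolation=cv2.INTER_CUBIC))
st()
E
```

```text
clock: 16.03
tool_pos: [0.6088, -0.2923, 0.2692]
tcp_rot: [[-0.931, -0.364, 0.005], [-0.364, 0.931, -0.002], [-0.004, -0.003, -1.0]]
force: [-0.0, 0.2, -0.5]
width: 0.001
t 16.13 a -166.2 b -0.1 z 267.6 F(along,lat,z) [ 0.   0.  -0.6] w mm -0.4 j [-0.61  0.47  1.16  0.    1.51  2.16]
```

View pics/t21.png

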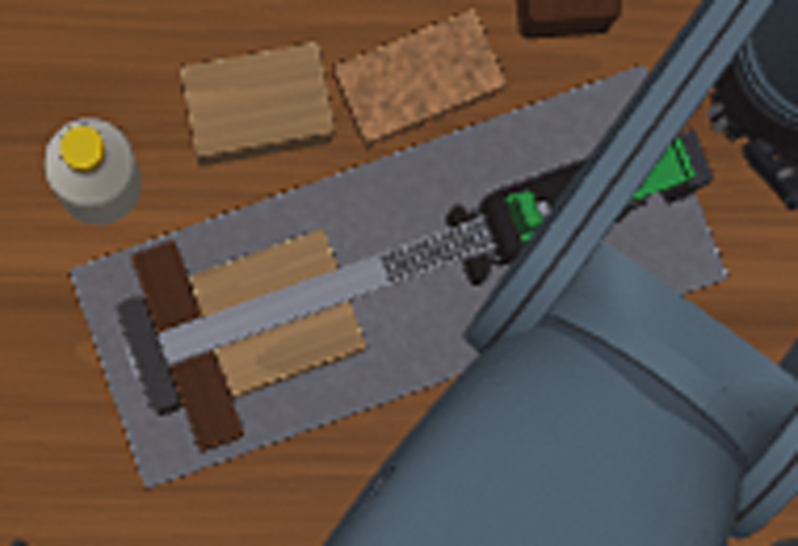

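View pics/s21.png

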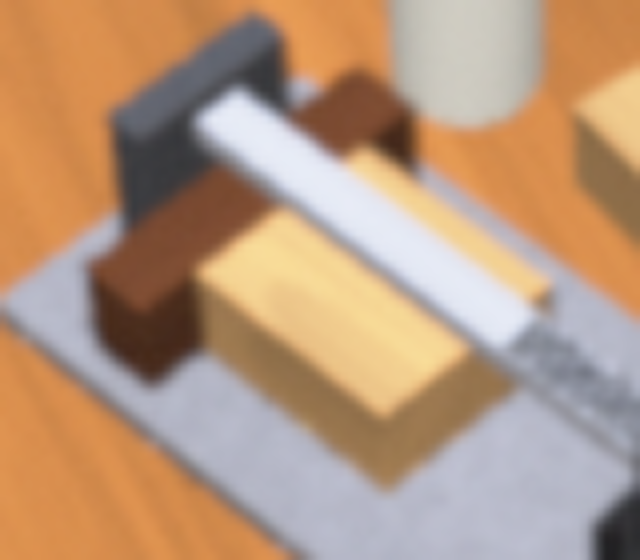

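Both views show the rail flush against the post, with no dowels or dark strip between them. In the top view the jaw is home at the collar, the lever and trigger are up, and the bystanders have not moved. Handing in.

```bash
python3 -c "
from workcell import workorder
print(workorder.job_done())"
```

```text
the job is handed in; nothing more can be done
None
```

The rail is pressed home against the post, the jaw is back at its end stop, and I handed the job in at about 16 s of the 67 s allowed. Handing in gives no verdict, so this rests on my own checks.

- **Pressing:** Two trigger strokes did it. The first was free at 20 N. The second pushed the rail in at 20 to 22 N and stalled, and raising the grip to 24 N moved nothing further. At the 1.3 ratio that is about 31 N on the wood, though I could not measure the press force directly.
- **Return:** I let go of the trigger, held the lever down lightly (readings of 1 to 9 N while drawing it), and pulled the jaw back by the lip. At the stop it held still against 14 N.
- **Rail gap:** Measured from the wrist camera, the rail sits within about 1 mm of the post, having moved about 11.5 mm. The final top and side views show no gap.
- **Jaw:** It moved back 78 mm by the wrist camera, close to the 77 mm I expected, and the housing is against the collar.
- **Trigger, lever and the rest:** Both look fully up, but I judged that by eye and did not measure the angles. The bystanders in view look unmoved, and the arm was clear and read about zero force.
- **Disagreements:** My first estimate of where to squeeze was about 3 mm off because the arm was still moving when that picture was taken; I corrected it before squeezing. While pressing the lever, the tool read about 5 N pushing it backward for a moment. I did not find the cause, and it went away once the jaw began to slide.

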